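# Book a used relay into the push-latch returns box

### The job

Put the used relay that stands near the front of the worktop, right of the blue returns box, into that box. The box is locked: press its red knob down until it bottoms and let go, so that it pops up and frees the yellow flap; push the relay down through the flap and let the flap close behind it; then press the knob down once more so that it stays down and locks the box. Feel for the knob's end stop and do not ram the knob or the box (stay under 35 N), and leave the contactor, the junction box and the sensor under its clear cap where they stand.

Things in the scene. Friction and masses are not known exactly. Their poses are not given: they have to be found in the camera images.
- returns_box: Blue box, screwed down, place and turn vary; 130 (its x) x 230 (y) x 130 mm high, origin at the centre of its underside. On its flat top: slot with yellow flap toward -y, red latch knob at x = 0, y = +75 mm. Room below the flap: y from -111 to +22 mm, x +-61 mm, floor 4 mm thick. The relay is inside when its centre is in this room, less than 85 mm above the worktop.
- slot (a point): Centre of the slot in the box's top, in the plane of the top (130 mm above the worktop); axes as the box's. The slot is 66 mm wide along x (+-33 mm) and 110 mm long along y (+-55 mm), closed by the flap; a black trim 1.5 mm high lies round it.
- flap (a joint): Angle (rad) of the yellow flap: 0 = shut, level with the box top; up to 1.3 = open, hanging down into the box. It fills the slot (63 x 106 x 3 mm) and is hinged along the slot's +x edge, so its -x edge swings down. A weak spring shuts it (under 0.6 N at its middle). While the knob is down a bolt lies under it and it gives only about 0.03 rad.
- latch_knob (a joint): Depth (m) of the push-push knob, straight down. About 0: up, flap free. Resting at 0.0105 to 0.015 (varies): latched, flap locked. Pressed to its end stop (hidden, 0.015 to 0.023; 4 to 9 mm below the latched depth) and let go, it changes state; a press short of the stop changes nothing. Spring 5 N at the top, 10 N near the stop, where a hard cushion adds 15 N per mm: 15 N is enough.
- knob_top (a point): Centre of the top face of the red knob (36 mm across, slightly domed). It moves with the knob: 170 mm above the worktop when up, about 155 to 160 mm when latched. The steel stem below the knob shows a green band only when the knob is up.
- relay_mid (a point): Centre of the used relay, 27 mm above its underside. Black socket base 70 (its x) x 27 (y) x 26 mm high; on its middle a clear-and-orange block 28 (x) x 20 (y) mm rises from 26 to 54 mm above the underside: grasp it across y. About 0.12 kg. It stands upright right of the box near the front edge, turned at random (not the relay at the back).
- contactor: Bystander: black and white contactor, 74 x 45 x 75 mm high, origin at the centre of its underside; must not be shifted by more than 25 mm.
- junction_box: Bystander: white junction box, 68 x 68 x 41 mm high, origin at the centre of its underside; must not be shifted by more than 25 mm.
- sensor_cap: Bystander: sensor under a clear round cap, 56 mm wide, 50 mm high, origin at the centre of its underside; must not be shifted by more than 25 mm.
Mind the look-alikes: they are no part of the job. What is shaped like the part that bears relay_mid but pink is not meant.

How it is judged:
By the outcome, as a careful person would: the job done as asked, in the order asked, and still so for the second after the job is handed in, with the robot touching nothing.
It also fails if it takes over 53 s, if anything falls off the work surface, if the arm or the gripper's body presses on something with over 40 N, if the wrist force passes 120 N, or if a joint passes its speed limit or range.

### The arm

A 6-joint arm with a two-finger parallel gripper is mounted at the origin on a cart in front of the work surface, level with it; the furniture and walls round the work are solid. World frame = base frame: x ahead of the robot, y to its left, z up, the work surface at z = 0. Lengths are in m, angles in degrees, forces in N, time in s.
With the tool pointing down it reaches from about 0.25 to 0.725 m from the base axis. Payload 9.7 kg.
Tool frame: the origin (TCP) lies on the centre line of the jaws, within the pads' length; the fingertips stand bot.nose_length ahead of it and the grasp point (between the pads) lies 11 mm behind it (bot.nose_length is the distance from the TCP to the fingertips, in m); z points along the fingers, y is the line along which they close (so a half turn about z gives the same grasp; the last joint's range is limited). The gripper opens to 85 mm and grips with 20 to 120 N. Pads are 22 mm wide; open, the fingers measure 114 mm over their backs; the gripper's body (76 mm by 85 mm) begins 54 mm behind the grasp point. The pads swing forward as they close: fully open they stand 13 mm farther back than shut.
Start: joints at [74.37, 4.979, 10.078, 95.1, 0, 90], TCP at [0.148, 0.53, 0.239] pointing down, gripper open.
Joint ranges: [-179.16, 179.16], [-48.56, 103.87], [-65.8, 70.77], [-126.05, 130.52], [-82.76, 87.17], [-180, 180]. Speed limits (degrees/s): [127.2, 127.2, 147.25, 180, 180, 180].

### API

Orientations are given as [roll, pitch, yaw] about the fixed x, y, z axes, in that order (R = Rz(yaw) Ry(pitch) Rx(roll)).
In Python, from workcell import bot gives the robot as it stands. The module is installed in compiled form; this text tells all that it offers.
- The arm moves only by the shell command python3 -m inch 'ROWS' [OPENING] [FORCE]. ROWS is JSON, a list of rows, each a list of 4 numbers: the shift along the world's x, y, z in cm, then the turn about the world's z in degrees. A call has exactly 8 rows; each row is the pose to reach, as a shift and turn from the pose commanded when the call began; what a row does not reach only later rows make up. A row lasts 1/8 s, in which the tool goes at most 62.5 mm and 10.7 degrees, less where a joint would pass 70% of its speed; a pose out of reach is approached as far as the arm can. A call with a gripper value outside its range is refused whole. OPENING is the finger opening in cm, from 0 to 8.54, set as the call begins (- or left out, the last holds). The fingers move at their own pace and stop on an object; FORCE is the grip in N (left out, the last holds). Time passes only in rows, so rows that repeat a pose let the fingers close, or fill a call up. It gives the time, the measured TCP pose, the force, the opening and the grip force at its end, in the units of the state.
- bot.get_obs(): the state, without advancing time (a new reading comes with each control period).
- bot.camera(name): name is "scene" or "top" or "wrist"; returns a dict with "img" (420x560x3 uint8, red, green, blue), "fovy" (degrees; the focal length in pixels is half the picture's height over the tangent of half this angle, whatever the lens; pixels are square), "cx", "cy" (the principal point, pixels), "dist" ([k1, k2, p1, p2, k3] as OpenCV has them; the pictures are not rectified), "R" (3x3) and "t" (3): a world point X has camera coordinates R X + t; the wrist camera has in their place "mount" (4x4, takes a point from camera to tool coordinates, whose origin is the TCP and whose axes are the flange's). Camera axes: x right, y down, z forward; pixel columns grow to the right and rows downward; lengths in m; the calibration is good to about 2 mm. A picture is of the moment at which its call begins: read the wrist's pose just before it. There is no depth.
- bot.job_done(): hands the job in; it is judged then, once.
Trained networks look in a picture, given as the dict that the camera call returned (one of the last four; its "shot" number tells which), for a name from the list of things; names that differ only in an ending like _2 or _b are one class to them, and where a whole thing is asked for, a point or a joint stands for the part that bears it (a point fixed in the world has none). Each returns a list of dicts, best first, with "score" (0 to 1); they miss things now and then, are a little off and sometimes report something else, mostly with a low value. They report only what shows in the picture. A call takes as long as a camera call. They do not tell look-alikes from the thing itself.
- bot.find_in(thing, picture): "point" ([column, row] in pixels, amid what is visible of it).
- bot.landmark_of(thing, picture): "point" ([column, row] in pixels: a listed point, or the origin of a listed thing).
The state is a dict: "time": time; "q": joint angles; "qd": joint speeds; "joint_efforts": joint torques, N m; "ee_pos": TCP position; "tcp_rot": TCP orientation; "wrist_force": force on the tool from outside, world axes, zero at the start; "torque": the same for the moment, N m; "opening": finger opening in m; "grasp_force": force on a finger pad.
Only numpy, scipy, OpenCV 4.12 (cv2) and the standard library are available. Lean on these libraries where they do the work, as an engineer would, in place of code of your own. Each camera call takes 0.05 s, during which the arm holds its last target. There are 200 camera calls.

## Working session

There is one attempt and no reset: what is moved stays moved. The work goes in short steps, Python scripts to look and compute and a shell command to move; the robot and the scene stay as the last step left them, time stands still between calls to the robot, and variables do not carry over. Pictures are saved under pics/ and viewed, at most 10 in all, crops included, and the job is handed in when it is done.

```bash
mkdir -p pics; cat > h.py <<'E'
import numpy as np, cv2
from workcell import bot
from scipy.spatial.transform import Rotation as Ro
def cam(name):
    o=bot.get_obs(); c=bot.camera(name)
    f=210/np.tan(np.radians(c['fovy'])/2)
    c['K']=np.array([[f,0,c['cx']],[0,f,c['cy']],[0,0,1.]])
    if name=='wrist':
        T=np.eye(4);T[:3,:3]=Ro.from_euler('xyz',o['tcp_rot'],degrees=True).as_matrix();T[:3,3]=o['ee_pos']
        M=np.linalg.inv(T@np.array(c['mount']));c['R']=M[:3,:3];c['t']=M[:3,3]
    c['R']=np.array(c['R']);c['t']=np.array(c['t']);return c
def onz(c,px,z):
    n=cv2.undistortPoints(np.array([[px]],float),c['K'],np.array(c['dist'],float))[0,0]
    d=c['R'].T@np.array([n[0],n[1],1]);o=-c['R'].T@c['t'];return o+d*(z-o[2])/d[2]
def px(c,X):
    return cv2.projectPoints(np.array([X],float),cv2.Rodrigues(c['R'])[0],c['t'],c['K'],np.array(c['dist'],float))[0][0,0]
def save(c,n): cv2.imwrite('pics/'+n,c['img'][:,:,::-1])
E
python3 - <<'E'
from h import *
print(bot.get_obs(),bot.nose_length)
Z=dict(relay_mid=.027,knob_top=.158,slot=.13,returns_box=0,contactor=0,junction_box=0,sensor_cap=0)
for n in ('top','scene'):
    c=cam(n);save(c,n+'0.png')
    for k,z in Z.items():
        for d in bot.landmark_of(k,c)[:3]: print(n,k,np.round(d['point']),round(d['score'],2),np.round(onz(c,d['point'],z),3))
E
```

```text
{'time': 0.0, 'q': array([7.43679631e+01, 5.00995320e+00, 1.00355198e+01, 9.50978836e+01,
       1.55199345e-03, 8.99996036e+01]), 'qd': array([-0.16522424, -0.05362259, -0.0152991 , -0.03193551,  0.02686957,
       -0.03843299]), 'joint_efforts': array([ 2.57096413e-03, -5.20392823e+01,  4.64797354e+01,  1.64259440e-02,
        1.14539894e-04, -1.57554030e-05]), 'ee_pos': array([0.1481405, 0.5294644, 0.2386036]), 'tcp_rot': array([-1.79927683e+02, -1.55249252e-03,  1.64368358e+02]), 'wrist_force': array([ 0.00256284,  0.23563948, -0.63661963]), 'torque': array([ 0.02471783,  0.08246061, -0.03729057]), 'grasp_force': 0.0, 'opening': 0.08544345535990902} 0.008
top relay_mid [339. 250.] 0.74 [ 0.452 -0.144  0.027]
top relay_mid [374. 233.] 0.71 [ 0.507 -0.255  0.027]
top knob_top [229. 189.] 0.53 [0.602 0.187 0.158]
top slot [270. 204.] 0.78 [0.57  0.071 0.13 ]
top slot [169. 237.] 0.51 [0.467 0.351 0.13 ]
top returns_box [254. 209.] 0.75 [0.577 0.119 0.   ]
top contactor [362. 185.] 0.94 [ 0.668 -0.227  0.   ]
top junction_box [328. 172.] 0.84 [ 0.708 -0.114  0.   ]
top sensor_cap [167. 236.] 0.87 [0.484 0.391 0.   ]
scene relay_mid [379. 328.] 0.56 [ 0.51  -0.246  0.027]
scene knob_top [244. 182.] 0.49 [0.605 0.193 0.158]
scene knob_top [368. 252.] 0.45 [ 0.585 -0.16   0.158]
scene slot [277. 216.] 0.88 [0.577 0.076 0.13 ]
scene slot [247. 182.] 0.47 [0.63  0.206 0.13 ]
scene slot [266. 242.] 0.46 [0.501 0.051 0.13 ]
scene returns_box [164. 221.] 0.61 [0.485 0.385 0.   ]
scene contactor [400. 283.] 0.64 [ 0.664 -0.226  0.   ]
scene junction_box [366. 246.] 0.57 [ 0.718 -0.105  0.   ]
scene sensor_cap [163. 225.] 0.57 [0.474 0.378 0.   ]
```

View pics/top0.png

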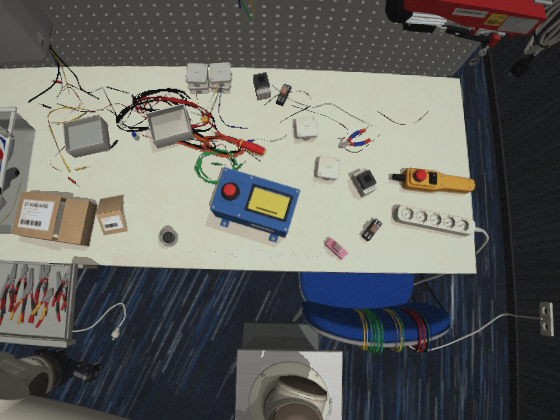

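View pics/scene0.png

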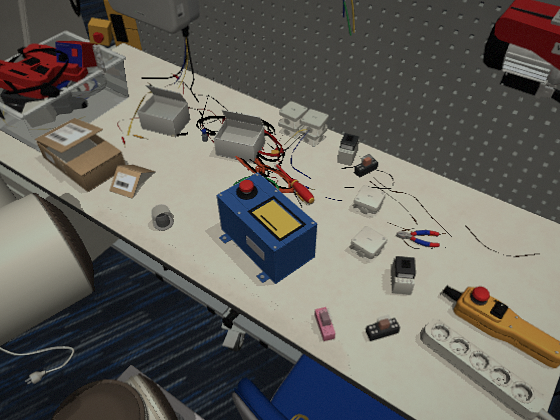

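The top view shows the relay at about (372,230), with the pink look-alike beside it at (336,246). The knob is at (230,189) and the flap at (270,204). The knob is down, so the box is locked. I'll close the gripper and move toward the knob.

```bash
python3 -m inch '[[4.9,-3.7,0,0],[9.8,-7.4,0,0],[14.7,-11.1,0,0],[19.6,-14.8,0,0],[24.5,-18.5,0,0],[29.4,-22.2,0,0],[34.3,-25.9,0,0],[37,-28,0,0]]' 0 40
python3 - <<'E'
from h import *
Z=dict(relay_mid=.027,knob_top=.158,slot=.13)
c=cam('wrist');save(c,'w1.png')
for k,z in Z.items():
    for d in bot.landmark_of(k,c)[:3]: print(k,np.round(d['point']),round(d['score'],2),np.round(onz(c,d['point'],z),4))
# knob and flap by colour
im=c['img'].astype(int);r,g,b=im[...,0],im[...,1],im[...,2]
for n,m,z in (('red',(r>130)&(g<70)&(b<70),.155),('yel',(r>150)&(g>120)&(b<120),.13)):
    k,l,s,ce=cv2.connectedComponentsWithStats(m.astype(np.uint8))
    if k>1:
        i=1+np.argmax(s[1:,4]);print(n,s[i],ce[i],onz(c,ce[i],z))
        if n=='yel':
            for p in cv2.boxPoints(cv2.minAreaRect(np.argwhere(l==i)[:,::-1].astype(np.float32))): print(p,onz(c,p,z))
print(bot.get_obs()['ee_pos'],bot.get_obs()['tcp_rot'])
E
```

```text
time: 1.8
ee_pos: [0.5201, 0.2475, 0.239]
tcp_rot: [-180.0, 0.0, 164.2]
wrist_force: [0.5, -0.2, 0.1]
opening: 0.0
grasp_force: 0.0
slot [ 82. 330.] 0.87 [0.5715 0.0785 0.13  ]
red [529 355  28   3  46] [541.02173913 356.58695652] [0.66302907 0.3951288  0.155     ]
yel [   2  300  149   72 8463] [ 73.808933   333.51908307] [0.57223094 0.07134408 0.13      ]
[  1.9182601 301.26007  ] [0.53227328 0.0337946  0.13      ]
[149.39168 298.7174 ] [0.56013774 0.13676757 0.13      ]
[150.61694 369.78247] [0.61958862 0.11457206 0.13      ]
[  3.1435242 372.32513  ] [0.58915918 0.00528371 0.13      ]
[0.51824591 0.24936973 0.2390187 ] [-1.79984995e+02 -3.86574664e-02  1.64299367e+02]
```

View pics/w1.png

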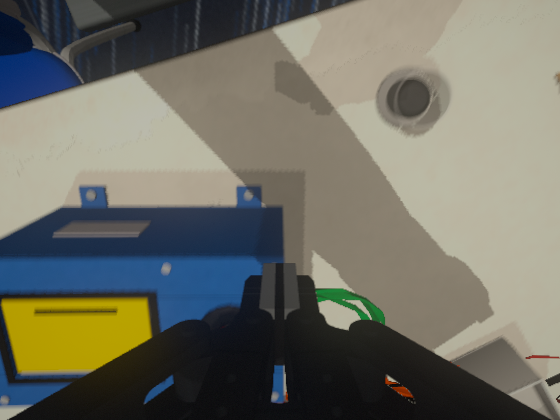

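The flap is seen whole at (2–150, 300–372). The knob is hidden behind the fingers at about (230,320). Box yaw comes out at about -15.3°, the slot at (0.575, 0.073) and the knob at (0.606, 0.189).

```bash
python3 -m inch '[[4.4,-3,0,0],[8.7,-6.0,0,0],[8.7,-6.0,-1.5,0],[8.7,-6.0,-3.5,0],[8.7,-6.0,-5.5,0],[8.7,-6,-6.5,0],[8.7,-6,-7,0],[8.7,-6,-7.2,0]]'
```

```text
time: 3.0
ee_pos: [0.6051, 0.19, 0.1677]
tcp_rot: [180.0, 0.0, 164.4]
wrist_force: [0.0, 0.1, 1.0]
opening: -0.0001
grasp_force: 0.0
```

```bash
python3 -m inch '[[0,0,-0.1,0],[0,0,-0.2,0],[0,0,-0.3,0],[0,0,-0.4,0],[0,0,-0.5,0],[0,0,-0.5,0],[0,0,-0.5,0],[0,0,-0.5,0]]'
```

```text
time: 4.0
ee_pos: [0.6054, 0.1898, 0.1641]
tcp_rot: [179.9, 0.1, 164.4]
wrist_force: [-2.8, -0.4, 9.5]
opening: -0.0002
grasp_force: 4.3
```

```bash
python3 -m inch '[[0,0,-0.1,0],[0,0,-0.2,0],[0,0,-0.25,0],[0,0,-0.3,0],[0,0,-0.3,0],[0,0,-0.3,0],[0,0,-0.3,0],[0,0,-0.3,0]]'
```

```text
time: 5.0
ee_pos: [0.6054, 0.1898, 0.1612]
tcp_rot: [179.9, 0.1, 164.4]
wrist_force: [-2.4, -0.4, 9.9]
opening: 0.0002
grasp_force: 4.7
```

```bash
python3 -m inch '[[0,0,-0.1,0],[0,0,-0.15,0],[0,0,-0.2,0],[0,0,-0.25,0],[0,0,-0.3,0],[0,0,-0.3,0],[0,0,-0.3,0],[0,0,-0.3,0]]'
```

```text
time: 6.0
ee_pos: [0.6054, 0.1898, 0.159]
tcp_rot: [179.9, 0.1, 164.4]
wrist_force: [-4.5, -0.5, 13.6]
opening: 0.0001
grasp_force: 6.9
```

```bash
python3 -m inch '[[0,0,-0.05,0],[0,0,-0.1,0],[0,0,-0.15,0],[0,0,-0.2,0],[0,0,-0.2,0],[0,0,-0.2,0],[0,0,-0.2,0],[0,0,-0.2,0]]'
```

```text
time: 7.0
ee_pos: [0.6055, 0.1898, 0.1583]
tcp_rot: [179.9, 0.2, 164.4]
wrist_force: [-7.7, -1.5, 21.4]
opening: -0.0
grasp_force: 10.4
```

The knob has bottomed at 21 N. I'll release it, lift and go to the relay with the gripper opening.

```bash
python3 -m inch '[[0,0,3,0],[0,0,8.5,0],[0,-6,8.5,0],[-1,-12,8.5,0],[-2,-18,8.5,0],[-3,-24,8.5,0],[-4,-30,8.5,0],[-5,-36,8.5,0]]' 8.5
```

```text
time: 8.0
ee_pos: [0.5546, -0.1723, 0.2397]
tcp_rot: [180.0, 0.1, 164.4]
wrist_force: [1.1, 0.4, -0.7]
opening: 0.0845
grasp_force: 0.0
```

```bash
python3 -m inch '[[0,-6,0,0],[0,-8,0,0],[0,-8,0,0],[0,-8,0,0],[0,-8,0,0],[0,-8,0,0],[0,-8,0,0],[0,-8,0,0]]'
python3 - <<'E'
from h import *
print(bot.get_obs()['ee_pos'],bot.get_obs()['tcp_rot'],bot.get_obs()['q'])
c=cam('wrist')
for d in bot.landmark_of('relay_mid',c)[:3]: print('w',np.round(d['point']),round(d['score'],2),np.round(onz(c,d['point'],.027),4))
s=cam('scene')
for n,cc in (('k',s),('t',cam('top'))):
  for d in bot.landmark_of('knob_top',cc)[:2]: print(n,np.round(d['point']),round(d['score'],2),onz(cc,d['point'],.17))
crop=cv2.resize(s['img'][150:290,180:360],(720,560))[:,:,::-1]
cv2.imwrite('pics/sw.png',np.hstack([cv2.resize(crop,(396,308)),cv2.resize(c['img'][:,:,::-1],(400,308))]))
save(c,'w2.png')
E
```

```text
time: 9.0
ee_pos: [0.5552, -0.2501, 0.2394]
tcp_rot: [-180.0, 0.0, 164.4]
wrist_force: [0.5, -0.1, 0.3]
opening: 0.0852
grasp_force: 0.0
[ 0.55524882 -0.25014232  0.23936211] [-1.79998534e+02  8.31755325e-03  1.64386189e+02] [-2.42517070e+01  1.33591725e+01  1.95603783e+01  9.61927623e+01
 -2.00603077e-04 -8.63789593e+00]
w [378.  37.] 0.78 [ 0.4606 -0.1367  0.027 ]
w [269. 141.] 0.69 [ 0.5192 -0.2494  0.027 ]
k [365. 248.] 0.47 [ 0.58149708 -0.1530619   0.17      ]
t [227. 187.] 0.46 [0.60645955 0.19101968 0.17      ]
```

View pics/sw.png

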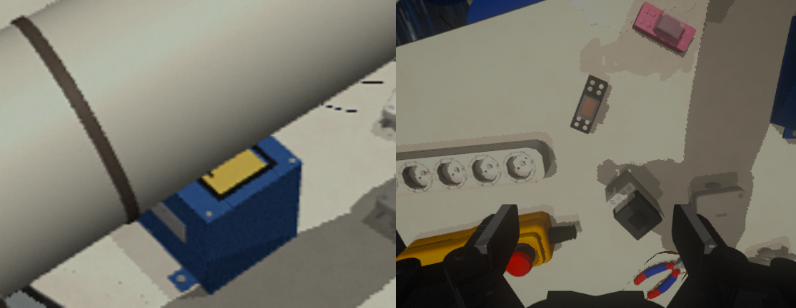

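The crop shows the relay in the wrist view at about (273,142), pink one at about (374,37). The contactor is below right. The arm hides the knob in the scene view.

```bash
python3 - <<'E'
from h import *
c=cam('wrist')
im=c['img'][85:205,215:335]
m=(im.max(2)<75).astype(np.uint8)
m=cv2.morphologyEx(m,cv2.MORPH_CLOSE,np.ones((9,9)))
k,l,s,ce=cv2.connectedComponentsWithStats(m)
i=l[57,54] or 1+np.argmax(s[1:,4]);print(s[i],ce[i])
r=cv2.minAreaRect(np.argwhere(l==i)[:,::-1].astype(np.float32));print(r)
P=np.array([onz(c,p+np.array([215,85]),.026) for p in cv2.boxPoints(r)]);print(P.round(4),P.mean(0))
for a in (P[1]-P[0],P[2]-P[1]): print(np.linalg.norm(a),np.degrees(np.arctan2(a[1],a[0])))
a=c['img'][70:220,200:350].copy()
cv2.drawContours(a,[np.int32(cv2.boxPoints(r)+15)],0,(0,255,0),1)
for z in (.054,.027): cv2.circle(a,tuple(np.int32(px(c,[P[:,0].mean(),P[:,1].mean(),z])-[200,70])),2,(255,0,255),1)
cv2.imwrite('pics/r.png',cv2.resize(a[:,:,::-1],(600,600),interpolation=0))
t=cam('top');b=cv2.resize(t['img'][165:245,190:310],(720,480),interpolation=2)
cv2.imwrite('pics/tk.png',b[:,:,::-1])
E
```

```text
[  30   18   52   79 1399] [56.51107934 53.64903503]
((55.503623962402344, 57.32398223876953), (28.729116439819336, 75.86892700195312), 21.161258697509766)
[[ 0.5413 -0.2815  0.026 ]
 [ 0.4863 -0.2386  0.026 ]
 [ 0.5015 -0.2177  0.026 ]
 [ 0.5579 -0.2597  0.026 ]] [ 0.52172551 -0.24935336  0.026     ]
0.0697457366245612 142.00019108625153
0.025817452970051776 54.03390185848943
```

View pics/r.png

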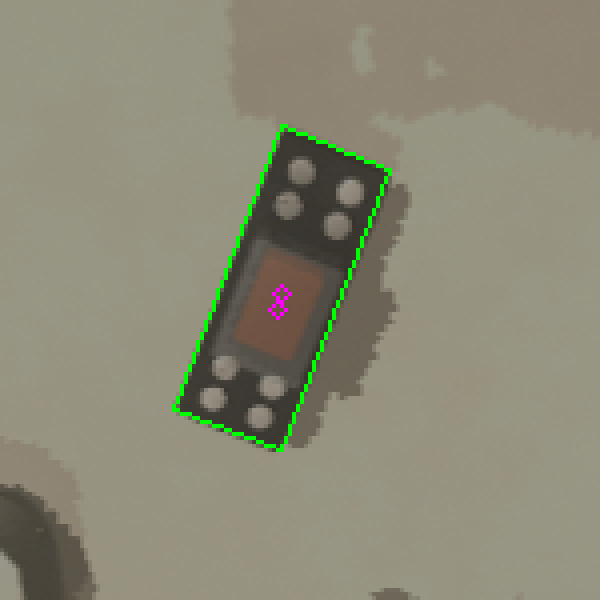

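The box fit is good: the relay is centred at (0.5215, -0.2495) and its long axis lies at 142.5°. I'll turn -22° and descend.

```bash
python3 -m inch '[[-2,0,-2,-10],[-3.35,0.05,-5,-20],[-3.35,0.05,-8,-22],[-3.35,0.05,-12,-22],[-3.35,0.05,-16,-22],[-3.35,0.05,-19,-22],[-3.35,0.05,-20.1,-22],[-3.35,0.05,-20.1,-22]]'
```

```text
time: 10.4
ee_pos: [0.5216, -0.2498, 0.0383]
tcp_rot: [-180.0, -0.0, 142.4]
wrist_force: [-0.5, 0.4, 0.3]
opening: 0.0847
grasp_force: 0.0
```

```bash
python3 -m inch '[[0,0,0,0],[0,0,0,0],[0,0,0,0],[0,0,0,0],[0,0,0,0],[0,0,0,0],[0,0,0,0],[0,0,0,0]]' 1 40
```

```text
time: 11.4
ee_pos: [0.522, -0.25, 0.0389]
tcp_rot: [180.0, 0.1, 142.4]
wrist_force: [-1.4, 0.0, 5.5]
opening: 0.0202
grasp_force: 40.7
```

```bash
python3 -m inch '[[0,0,5,0],[0,0,11,-5],[0,3,16,-15],[1,8,20,-25],[2,14,20,-35],[3,20,20,-45],[4,26,20,-55],[4.9,32,20,-65]]'
```

```text
time: 12.4
ee_pos: [0.5692, 0.0611, 0.2378]
tcp_rot: [-180.0, 0.0, 77.9]
wrist_force: [0.9, -1.1, -1.4]
opening: 0.0202
grasp_force: 39.8
```

```bash
python3 -m inch '[[0,0,0,-3],[0,0,0,-3],[0,0,0,-3],[0,0,0,-3],[0,0,0,-3],[0,0,0,-3],[0,0,0,-3],[0,0,0,-3]]'
python3 - <<'E'
from h import *
o=bot.get_obs();print(o['ee_pos'],o['tcp_rot'],o['q'])
c=cam('wrist');s=cam('scene')
for d in bot.landmark_of('relay_mid',c)[:2]: print(d['point'],round(d['score'],2),onz(c,d['point'],o['ee_pos'][2]-.012))
crop=s['img'][140:290,200:400][:,:,::-1]
cv2.imwrite('pics/sw2.png',np.hstack([cv2.resize(crop,(400,300)),cv2.resize(c['img'][:,:,::-1],(400,300))]))
save(c,'w3.png')
im=c['img'].astype(int);r,g,b=im[...,0],im[...,1],im[...,2]
m=((r>110)&(g>90)&(b<70)).astype(np.uint8)
k,l,st,ce=cv2.connectedComponentsWithStats(m)
i=1+np.argmax(st[1:,4]);print(st[i])
for p in cv2.boxPoints(cv2.minAreaRect(np.argwhere(l==i)[:,::-1].astype(np.float32))): print(p,onz(c,p,.13))
E
```

```text
time: 13.4
ee_pos: [0.5693, 0.0592, 0.2383]
tcp_rot: [180.0, -0.0, 75.2]
wrist_force: [-0.8, 0.5, -0.9]
opening: 0.0201
grasp_force: 39.8
[0.56929984 0.05920372 0.23832392] [ 1.79998986e+02 -1.41378001e-04  7.52099143e+01] [ 5.93718114e+00  8.08557685e+00  1.33668867e+01  9.52803112e+01
 -2.26762454e-04  1.10727267e+02]
[274.7, 277.0] 0.92 [0.56774987 0.06021844 0.22632392]
[ 232  104  100  155 9372]
[229.97441 256.91968] [0.52660751 0.03496356 0.13      ]
[232.01439 103.92021] [0.5588459  0.13527313 0.13      ]
[331.11676 105.24158] [0.6188882  0.11860427 0.13      ]
[329.07678 258.24103] [0.59500588 0.01588921 0.13      ]
```

View pics/sw2.png

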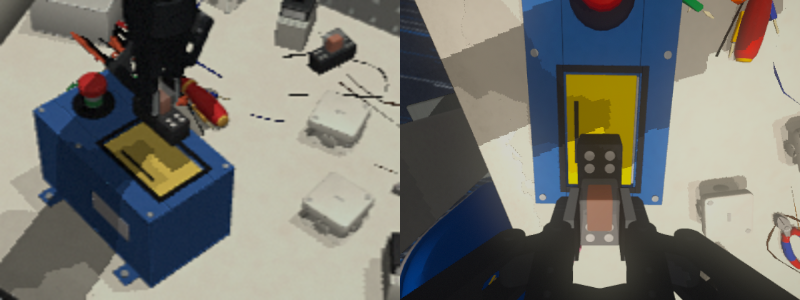

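The scene view shows the knob up with its green band, so the flap is free. The relay is held squarely, aligned with the slot. Now I'll go over the slot and descend.

```bash
python3 -m inch '[[0.2,1.6,0,-0.6],[0.2,1.6,-2,-0.6],[0.2,1.6,-4,-0.6],[0.2,1.6,-6,-0.6],[0.2,1.6,-7,-0.6],[0.2,1.6,-8,-0.6],[0.2,1.6,-8.5,-0.6],[0.2,1.6,-8.5,-0.6]]'
```

```text
time: 14.55
ee_pos: [0.5712, 0.0752, 0.1533]
tcp_rot: [-180.0, 0.0, 74.6]
wrist_force: [-1.4, -0.2, -1.5]
opening: 0.0205
grasp_force: 39.9
```

```bash
python3 -m inch '[[0,0,-0.3,0],[0,0,-0.6,0],[0,0,-0.9,0],[0,0,-1.2,0],[0,0,-1.5,0],[0,0,-1.8,0],[0,0,-2,0],[0,0,-2,0]]'
```

```text
time: 15.55
ee_pos: [0.5712, 0.0752, 0.133]
tcp_rot: [-180.0, 0.0, 74.6]
wrist_force: [-0.4, -0.0, -1.6]
opening: 0.0205
grasp_force: 39.8
```

```bash
python3 -m inch '[[0,0,-0.3,0],[0,0,-0.6,0],[0,0,-0.9,0],[0,0,-1.2,0],[0,0,-1.5,0],[0,0,-1.8,0],[0,0,-2,0],[0,0,-2,0]]'
```

```text
time: 16.55
ee_pos: [0.5712, 0.0752, 0.1131]
tcp_rot: [-180.0, 0.0, 74.6]
wrist_force: [0.0, 0.4, -1.6]
opening: 0.0201
grasp_force: 39.8
```

```bash
python3 -m inch '[[0,0,-0.2,0],[0,0,-0.4,0],[0,0,-0.6,0],[0,0,-0.8,0],[0,0,-1,0],[0,0,-1,0],[0,0,-1,0],[0,0,-1,0]]'
```

```text
time: 17.55
ee_pos: [0.5713, 0.0752, 0.1034]
tcp_rot: [180.0, -0.0, 74.6]
wrist_force: [0.0, -0.1, -1.8]
opening: 0.0204
grasp_force: 39.8
```

```bash
python3 -m inch '[[0.15,-0.04,0,0],[0.15,-0.04,0,0],[0.15,-0.04,0,0],[0.15,-0.04,0,0],[0.15,-0.04,0,0],[0.15,-0.04,0,0],[0.15,-0.04,0,0],[0.15,-0.04,0,0]]' 2.6
```

```text
time: 18.55
ee_pos: [0.5729, 0.0749, 0.1034]
tcp_rot: [180.0, -0.0, 74.6]
wrist_force: [-1.0, 1.4, 0.9]
opening: 0.0256
grasp_force: 0.8
```

```bash
python3 - <<'E'
from h import *
c=cam('wrist')
cv2.imwrite('pics/w4.png',c['img'][:,:,::-1])
E
```

```text
(no output)
```

View pics/w4.png

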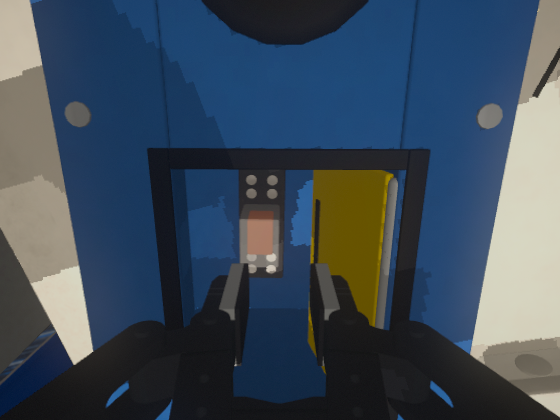

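The relay lies on the box floor at (262,225), seen between the open fingers and the flap. I'll close the fingers, lift, let the flap shut and go over the knob.

```bash
python3 -m inch '[[0,0,0.5,0],[0,0,2,0],[0,0,5,0],[0,0,9.5,0],[0,0,11,0],[-1,0,13,0],[-1.5,-3,13,0],[-1.5,-3,13,0]]' 1
```

```text
time: 19.6
ee_pos: [0.5571, 0.0437, 0.2338]
tcp_rot: [-180.0, 0.0, 74.5]
wrist_force: [0.2, 0.7, 0.8]
opening: 0.0098
grasp_force: 0.0
```

```bash
python3 - <<'E'
from h import *
print(bot.get_obs()['ee_pos'])
c=cam('wrist');t=cam('scene')
cv2.imwrite('pics/w5.png',np.hstack([cv2.resize(t['img'][140:290,200:400],(400,300)),cv2.resize(c['img'],(400,300))])[:,:,::-1])
for d in bot.landmark_of('knob_top',c)[:2]: print(d['point'],d['score'],onz(c,d['point'],.17))
E
```

```text
[0.55706122 0.0437453  0.23375716]
```

View pics/w5.png

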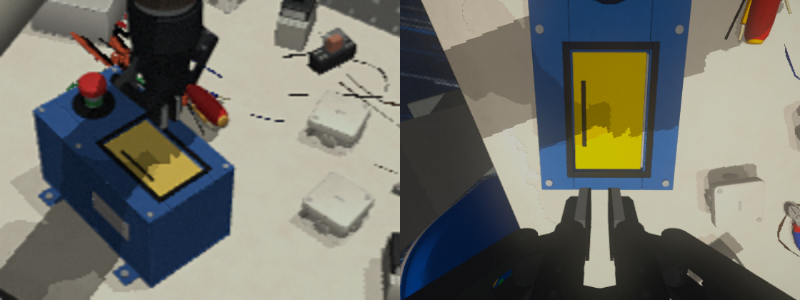

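The flap is shut and the knob is up with its green band showing. Next I'll press the knob to lock the box.

```bash
python3 -m inch '[[1.7,5,0,0],[3.4,10,0,0],[5,14.6,0,0],[5,14.6,0,0],[5,14.6,-2,0],[5,14.6,-4,0],[5,14.6,-4.5,0],[5,14.6,-4.8,0]]' 0
```

```text
time: 20.75
ee_pos: [0.6077, 0.1907, 0.1857]
tcp_rot: [180.0, -0.0, 74.6]
wrist_force: [0.6, 0.3, 0.1]
opening: 0.0002
grasp_force: 0.0
```

```bash
python3 -m inch '[[0,0,-0.3,0],[0,0,-0.6,0],[0,0,-0.9,0],[0,0,-1.2,0],[0,0,-1.5,0],[0,0,-1.8,0],[0,0,-2,0],[0,0,-2,0]]'
```

```text
time: 21.75
ee_pos: [0.608, 0.1908, 0.1665]
tcp_rot: [179.9, -0.0, 74.6]
wrist_force: [-2.2, -1.0, 7.8]
opening: -0.0003
grasp_force: 4.0
```

```bash
python3 -m inch '[[0,0,-0.1,0],[0,0,-0.2,0],[0,0,-0.3,0],[0,0,-0.4,0],[0,0,-0.5,0],[0,0,-0.6,0],[0,0,-0.6,0],[0,0,-0.6,0]]'
```

```text
time: 22.75
ee_pos: [0.6081, 0.1909, 0.161]
tcp_rot: [179.9, -0.1, 74.6]
wrist_force: [-2.4, -0.9, 7.9]
opening: 0.0002
grasp_force: 4.7
```

```bash
python3 -m inch '[[0,0,-0.1,0],[0,0,-0.15,0],[0,0,-0.2,0],[0,0,-0.25,0],[0,0,-0.3,0],[0,0,-0.3,0],[0,0,-0.3,0],[0,0,-0.3,0]]'
```

```text
time: 23.75
ee_pos: [0.6081, 0.1909, 0.1594]
tcp_rot: [179.8, -0.1, 74.6]
wrist_force: [-5.1, -1.4, 17.6]
opening: 0.0
grasp_force: 8.6
```

```bash
python3 -m inch '[[0,0,-0.05,0],[0,0,-0.1,0],[0,0,-0.15,0],[0,0,-0.2,0],[0,0,-0.2,0],[0,0,-0.2,0],[0,0,-0.2,0],[0,0,-0.2,0]]'
```

```text
time: 24.75
ee_pos: [0.6081, 0.1909, 0.1587]
tcp_rot: [179.8, -0.2, 74.6]
wrist_force: [-8.7, -2.9, 25.1]
opening: 0.0003
grasp_force: 12.2
```

Bottomed at 25 N. I'll lift clear and check.

```bash
python3 -m inch '[[0,0,2,0],[0,0,6,0],[0,0,9,0],[-3,-5,9,0],[-5,-10,9,0],[-7,-15,9,0],[-7,-18,9,0],[-7,-18,9,0]]'
python3 - <<'E'
from h import *
c=cam('wrist');t=cam('scene')
cv2.imwrite('pics/w6.png',np.hstack([cv2.resize(t['img'][140:290,200:400],(400,300)),cv2.resize(c['img'],(400,300))])[:,:,::-1])
for k in ('contactor','junction_box','sensor_cap'):
    for d in bot.landmark_of(k,t)[:1]: print(k,d['score'],onz(t,d['point'],0))
E
```

```text
time: 25.75
ee_pos: [0.5376, 0.0092, 0.2446]
tcp_rot: [180.0, -0.0, 74.4]
wrist_force: [-0.4, -0.4, 0.3]
opening: -0.0001
grasp_force: 0.0
contactor 0.96 [ 0.66617098 -0.22169122  0.        ]
junction_box 0.72 [0.67342771 0.13739838 0.        ]
sensor_cap 0.73 [0.47888425 0.37351877 0.        ]
```

View pics/w6.png

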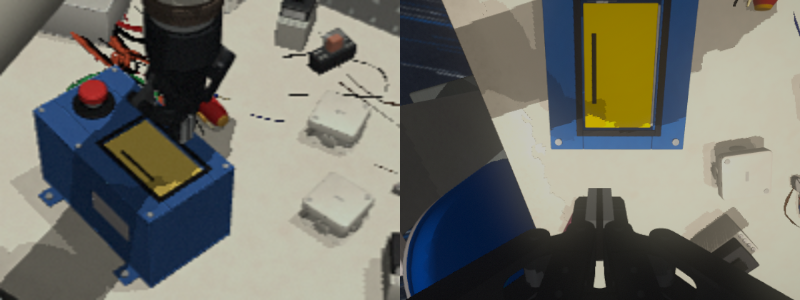

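The knob is down with no green band, the flap is shut, and the junction box and contactor stand where they were. Handing in.

```bash
python3 -c "
from workcell import bot
print(bot.job_done())"
```

```text
the job is handed in; nothing more can be done
None
```

The used relay is in the blue returns box, the flap closed behind it, and the knob is pressed down and locked; the highest push on the knob that I read was about 25 N, the other items stayed in place, and I handed the job in at about 26 s (no verdict was returned).

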